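# Hang the rinsed steel pail on the twin hook of the microscope bench

## Task

Clear the small steel pail off the microscope bench. While it still stands on the bench, swing its flat-lying bail handle upright; then carry the pail by the bail and hang it on the twin hook stand, the bail bar resting in both prongs, and let it hang there quietly. Do not tip the pail over.

Things in the scene. Friction and masses are not known exactly. Their poses are not given: they have to be found in the camera images.
- pail_center (a point): Loose open steel pail, 96 mm across the rim, 85 mm high, 0.25 to 0.44 kg with its bail; the only vessel with a bail (a like steel beaker has none). Point on its axis, half-way up (42.5 mm above its underside). z: up the pail's axis; y: parallel to the bail's hinge line, which crosses the axis 33.5 mm above this point; x: to the side where the bail lies at the start.
- bail_grip (a point): Middle of the black sleeve (12 mm thick, 40 long) on the bail's cross bar: grasp here. Bail: U of 6 mm wire, 128 mm wide, bar 90 mm from the hinge line, straight over 104 mm. y: along the bar; x: from hinge line to bar (up when upright). Lying flat the bar is 76 mm above the bench, 36 mm free between sleeve and rim, free below. The sleeve spins freely on the wire, so the bail turns in a firm grip.
- bail (a joint): Bail angle, rad: 0 lying flat and level on the pail's +x side (a stop holds it there), 1.57 upright, grows as it is raised, up to 3.14. The hinge is almost free: let go half-way, the bail drops back.
- hook_seat (a point): Where a hung bail bar's axis rests, midway between two 8 mm prongs, 72 mm apart, on a fixed steel stand, 230 mm above the bench. y: along the hung bar (either way); z up. Upturned ends at x=-26 mm are 16 mm above this point; the rear is 9 mm above, from x=28 back to a post at x=100. Open between. Pail goes under, bar over the prongs: come along +x with the bar 40 mm above, then lower.

How it is judged:
By the outcome, as a careful person would: the job done as asked, in the order asked, and still so for the second after the job is handed in, with the robot touching nothing.
It also fails if it takes over 51 s, if anything falls off the work surface, if the arm or the gripper's body presses on something with over 40 N, if the wrist force passes 120 N, or if a joint passes its speed limit or range.

## Robot

A 6-joint arm with a two-finger parallel gripper is mounted at the origin on the work surface. World frame = base frame: x ahead of the robot, y to its left, z up, the work surface at z = 0. Lengths are in m, angles in rad, forces in N, time in s.
With the tool pointing down it reaches from about 0.35 to 0.8 m from the base axis. Payload 7.3 kg.
Tool frame: the origin (TCP) lies at the very end of the fingers, on their centre line; the grasp point (between the pads) lies 19 mm behind it (grip_depth is the distance from the TCP to the grasp point, in m); z points along the fingers, y is the direction in which the jaws open and shut (so a half turn about z gives the same grasp; the last joint's range is limited). The gripper opens to 85 mm and grips with 20 to 120 N. Pads are 22 mm wide; open, the fingers measure 114 mm over their backs; the gripper's body (76 mm by 85 mm) begins 54 mm behind the grasp point. The pads swing forward as they close: fully open they stand 13 mm farther back than shut.
Start: joints at [-1.47, 0.342, 1.524, -0, 1.275, -0.146], TCP at [0.128, -0.509, 0.231] pointing down, gripper open.
Joint ranges: [-2.53, 2.53], [-0.77, 2.02], [0.04, 2.7], [-1, 4.14], [0.28, 2.66], [-3.11, 3.11]. Speed limits (rad/s): [2.57, 2.57, 3.14, 3.14, 3.14, 3.14].

## Interface

Orientations are given as a unit quaternion [w, x, y, z].
In Python, from bench import goto, move_straight, set_joints, gripper_to, wait, solve_ik, sense, grab_frame, get_calibration, Unreachable, hand_in, grip_depth gives the robot as it stands. The module is installed in compiled form; this text tells all that it offers. Calls block until the motion is done:
- goto(position, orientation): joint-space move of the TCP to a pose.
- move_straight(position, max_speed=0.15, rot=None): straight line of the TCP; rot=None keeps the orientation; max_speed is the mean speed in m/s.
- set_joints(angles): joint-space move.
- gripper_to(opening): finger opening in m; the grip force is fixed at half the most; returns when the fingers have stopped.
- wait(seconds).
- solve_ik(position, orientation): joint angles nearest the present ones, or None.
- sense(): the state.
- grab_frame(name): name is "scene" or "top" or "wrist"; returns the picture (384x512x3 uint8, blue, green, red); there is no depth.
- get_calibration(name): a dict with "fovy" (degrees; the focal length in pixels is half the picture's height over the tangent of half this angle, whatever the lens; pixels are square), "cx", "cy" (the principal point, pixels), "dist_coeffs" ([k1, k2, p1, p2, k3] as OpenCV has them; the pictures are not rectified), "pose" (4x4, takes a point from camera to world coordinates). Camera axes: x right, y down, z forward; pixel columns grow to the right and rows downward; lengths in m; the calibration is good to about 2 mm. A picture is of the moment at which its call begins: read the wrist's pose just before it. get_calibration takes no time and is no camera call; for the wrist camera it gives the pose at the moment of the call.
A pose or a line that the arm cannot do raises Unreachable and nothing moves.
- hand_in(): hands the job in, once; it reports no verdict.
The state is a dict: "time": time; "joints": joint angles; "qd": joint speeds; "joint_torque": joint torques, N m; "ee_pos": TCP position; "ee_rot": TCP orientation; "ft_force": force on the tool from outside, world axes, zero at the start; "ft_torque": the same for the moment, N m; "gripper_width": finger opening in m.
Only numpy, scipy, OpenCV 4.12 (cv2) and the standard library are available. Lean on these libraries where they do the work, as an engineer would, in place of code of your own. Each camera call takes 0.05 s, during which the arm holds its last target.

## Working session

There is one attempt and no reset: what is moved stays moved. The work goes in short steps, each a Python script; the robot and the scene stay as the last script left them, time stands still between calls to the robot, and variables do not carry over. Pictures are saved under pics/ and viewed, and the job is handed in when it is done.

```bash
mkdir -p pics
python3 - <<'E'
from bench import *
import cv2
for n in ["scene","top","wrist"]:
    c=get_calibration(n); print(n,c)
    cv2.imwrite(f"pics/{n}0.png",grab_frame(n))
s=sense(); print(s, grip_depth)
E
```

```text
scene {'fovy': 52.60829915191357, 'cx': 254.45679623173388, 'cy': 186.29638959620289, 'dist_coeffs': array([-0.00048308,  0.        ,  0.        ,  0.        ,  0.        ]), 'pose': array([[ 0.80376813,  0.41074685, -0.43039961,  0.94285208],
       [ 0.59461575, -0.57859425,  0.55826589, -0.59832976],
       [-0.01972078, -0.70463872, -0.70929216,  0.86889588],
       [ 0.        ,  0.        ,  0.        ,  1.        ]])}
top {'fovy': 42.746854639148545, 'cx': 255.05488834146328, 'cy': 183.0394716200696, 'dist_coeffs': array([-0.11536504,  0.        ,  0.        ,  0.        ,  0.        ]), 'pose': array([[ 3.87833896e-04, -9.82499133e-01,  1.86266753e-01,
         3.09680558e-01],
       [-9.99996529e-01, -8.66486738e-04, -2.48831266e-03,
        -3.11904230e-02],
       [ 2.60616271e-03, -1.86265141e-01, -9.82496059e-01,
         1.31727211e+00],
       [ 0.00000000e+00,  0.00000000e+00,  0.00000000e+00,
         1.00000000e+00]])}
wrist {'fovy': 62.6414729480656, 'cx': 252.89979104213887, 'cy': 194.5585157390098, 'dist_coeffs': array([-0.07040424,  0.        ,  0.        ,  0.
[... 362 characters left out ...]
0000e+00]])}
{'time': 0.15, 'joints': array([-1.46999027e+00,  3.42549904e-01,  1.52476073e+00, -1.03350588e-05,
        1.27539160e+00, -1.45980468e-01]), 'qd': array([-0.00095349, -0.00225283, -0.00359091,  0.00049829, -0.00013234,
        0.0005318 ]), 'joint_torque': array([ 1.46524901e-03, -4.33907104e+01, -2.46146876e+01, -1.64283119e-04,
        5.74309495e-03, -1.64091000e-05]), 'ee_pos': array([ 0.12825166, -0.50880377,  0.2308051 ]), 'ee_rot': array([-5.54760637e-04,  9.92396368e-01,  1.23081848e-01,  7.58850415e-06]), 'ft_force': array([-0.57418178,  0.09406947,  0.4473623 ]), 'ft_torque': array([-0.00969921,  0.0190399 ,  0.02021255]), 'gripper_width': 0.08517947905855451} 0.0187
```

View pics/scene0.png

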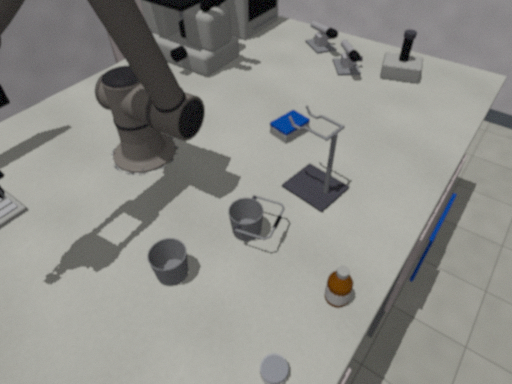

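View pics/top0.png

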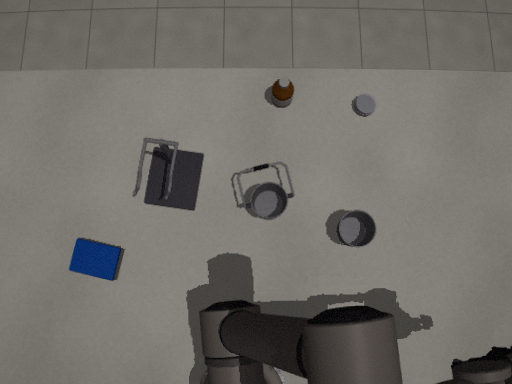

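Run:
```python
import cv2
a=cv2.imread('pics/scene0.png');b=cv2.imread('pics/top0.png')
cv2.imwrite('pics/s2.png',cv2.resize(a,(800,600),interpolation=2))
cv2.imwrite('pics/t2.png',cv2.resize(b,(800,600),interpolation=2))
```

```text
(no output)
```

The pail is at about top (267,200), with the bail toward the bench's far edge and its sleeve at about (261,168). The stand is at (160,165) and opens toward the robot. I'll zoom in for pixel positions.

Run:
```python
import cv2,numpy as np
a=cv2.imread('pics/scene0.png');b=cv2.imread('pics/top0.png')
def crop(im,x0,y0,x1,y1,k,n):
    c=cv2.resize(im[y0:y1,x0:x1],None,fx=k,fy=k,interpolation=cv2.INTER_CUBIC)
    for x in range(-(-x0//10)*10,x1,10):
        cv2.line(c,((x-x0)*k,0),((x-x0)*k,6 if x%50 else 20),(0,0,255),1)
        if x%20==0: cv2.putText(c,str(x),((x-x0)*k,30),0,.4,(0,0,255),1)
    for y in range(-(-y0//10)*10,y1,10):
        cv2.line(c,(0,(y-y0)*k),(6,(y-y0)*k),(0,0,255),1)
        if y%20==0: cv2.putText(c,str(y),(8,(y-y0)*k),0,.4,(0,0,255),1)
    cv2.imwrite(n,c)
crop(b,120,125,320,225,4,'pics/tc.png')
crop(a,215,95,355,255,4,'pics/sc.png') if 0 else crop(a,215,95,365,245,4,'pics/sc.png')
```

```text
(no output)
```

View pics/tc.png

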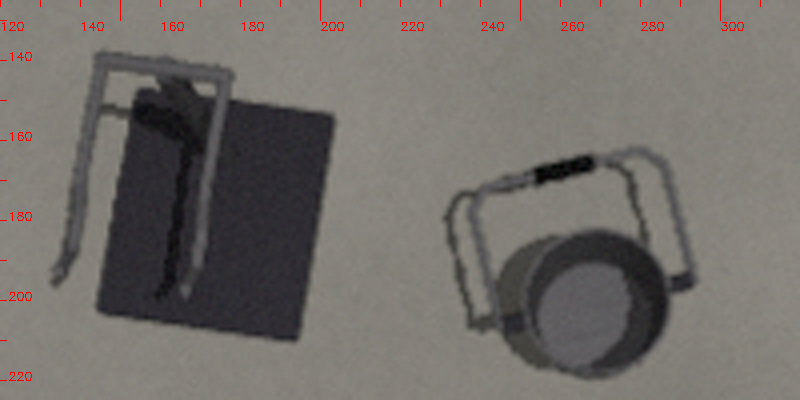

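View pics/sc.png

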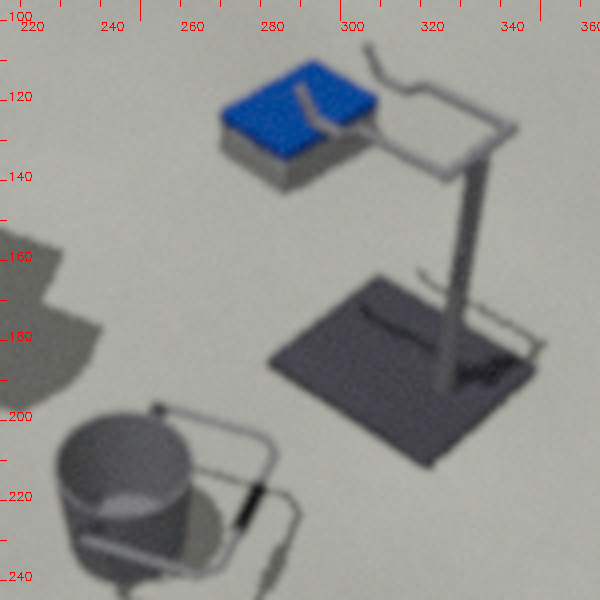

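```bash
cat > h.py <<'E'
import numpy as np,cv2
from bench import *
def ray(n,p,c=None):
    c=c or get_calibration(n); f=192/np.tan(np.radians(c['fovy']/2))
    K=np.array([[f,0,c['cx']],[0,f,c['cy']],[0,0,1]])
    q=cv2.undistortPoints(np.array([[p]],float),K,np.array(c['dist_coeffs']))[0,0]
    P=np.array(c['pose']); d=P[:3,:3]@[q[0],q[1],1]; return P[:3,3],d/np.linalg.norm(d)
def onz(n,p,z,c=None):
    o,d=ray(n,p,c); return o+d*(z-o[2])/d[2]
def tri(rs):
    A=0;b=0
    for o,d in rs:
        M=np.eye(3)-np.outer(d,d);A=A+M;b=b+M@o
    X=np.linalg.solve(A,b); return X,[np.linalg.norm((np.eye(3)-np.outer(d,d))@(X-o)) for o,d in rs]
E
python3 - <<'E'
from h import *
np.set_printoptions(precision=4,suppress=True)
def t(n,a,b,z):
    X,e=tri([ray('top',a),ray('scene',b)]); print(n,X,np.array(e),'top@z',onz('top',a,z)[:2],'scene@z',onz('scene',b,z)[:2])
t('sleeve',(260,167),(277.8,222),.076)
t('h1',(248.3,206.3),(235,229.5),.076)
t('h2',(290,196),(254.3,197.7),.076)
t('tipL',(134,196),(306.5,106),.246)
t('tipR',(166,198.5),(289.5,116.5),.246)
t('rL',(145,139.5),(343,126.7),.239)
t('rR',(177,143.5),(327,139),.239)
print([onz('top',p,.0)[:2] for p in [(155,148),(203,154),(194.5,210),(144.5,203)]])
E
```

```text
sleeve [ 0.589  -0.0459  0.0749] [0.0019 0.0019] top@z [ 0.5873 -0.0471] scene@z [ 0.5907 -0.0452]
h1 [ 0.4774 -0.0413 -0.0292] [0.0334 0.0334] top@z [ 0.4846 -0.0171] scene@z [ 0.5145 -0.1305]
h2 [ 0.5188 -0.0979  0.1653] [0.0293 0.0293] top@z [ 0.5113 -0.124 ] scene@z [ 0.4881 -0.0107]
tipL [0.4875 0.2399 0.2394] [0.0041 0.0041] top@z [0.4832 0.2355] scene@z [0.4945 0.235 ]
tipR [0.4798 0.1654 0.2437] [0.0022 0.0022] top@z [0.4777 0.1635] scene@z [0.4828 0.1647]
rL [0.6175 0.2198 0.2349] [0.0011 0.0011] top@z [0.6154 0.2181] scene@z [0.6203 0.2156]
rR [0.6083 0.1459 0.2362] [0.0022 0.0022] top@z [0.6057 0.144 ] scene@z [0.6111 0.1447]
[array([0.6585, 0.2441]), array([0.6411, 0.1096]), array([0.4849, 0.1295]), array([0.5037, 0.2669])]
```

```bash
cat >> h.py <<'E'
from scipy.spatial.transform import Rotation as R
def down(v):
    "tool down, tool y along horizontal v"
    v=np.array([v[0],v[1],0.]);v/=np.linalg.norm(v); z=np.array([0,0,-1.]); x=np.cross(v,z)
    q=R.from_matrix(np.c_[x,v,z]).as_quat(); return [q[3],q[0],q[1],q[2]]
E
python3 - <<'E'
from h import *
np.set_printoptions(precision=3,suppress=True)
for s in (1,-1):
    for p,v in [((.589,-.046,.2),(.97,.24)),((.498,-.07,.27),(.97,.24)),((.39,.217,.26),(.988,-.151)),((.512,.1985,.25),(.988,-.151)),((.49,.15,.4),(.988,-.151))]:
        print(s,p,solve_ik(p,down(s*np.array(v))))
E
```

```text
1 (0.589, -0.046, 0.2) [-0.208  0.487  1.384 -0.     1.271 -0.45 ]
1 (0.498, -0.07, 0.27) [-0.292  0.273  1.515 -0.     1.354 -0.535]
1 (0.39, 0.217, 0.26) [ 0.336  0.173  1.673 -0.     1.295  0.487]
1 (0.512, 0.1985, 0.25) [ 0.23   0.373  1.425 -0.     1.344  0.382]
1 (0.49, 0.15, 0.4) [ 0.147  0.248  1.201 -0.     1.692  0.299]
-1 (0.589, -0.046, 0.2) [-0.208  0.487  1.384 -0.     1.271  2.691]
-1 (0.498, -0.07, 0.27) [-0.292  0.273  1.515 -0.     1.354  2.607]
-1 (0.39, 0.217, 0.26) [ 0.336  0.173  1.673 -0.     1.295 -2.654]
-1 (0.512, 0.1985, 0.25) [ 0.23   0.373  1.425 -0.     1.344 -2.76 ]
-1 (0.49, 0.15, 0.4) [ 0.147  0.248  1.201 -0.     1.692 -2.843]
```

Run:
```python
from h import *
import pickle
v=(.988,-.151)
goto([.54,.19,.40],down(v))
c=get_calibration('wrist'); im=grab_frame('wrist'); pickle.dump(c,open('cs.pkl','wb')); cv2.imwrite('pics/w1.png',im)
print(sense()['time'])
goto([.56,-.05,.25],down((.97,.24)))
c=get_calibration('wrist'); im=grab_frame('wrist'); pickle.dump(c,open('cp.pkl','wb')); cv2.imwrite('pics/w2.png',im)
print(sense()['time'])
```

```text
3.1083
4.25
```

View pics/w1.png

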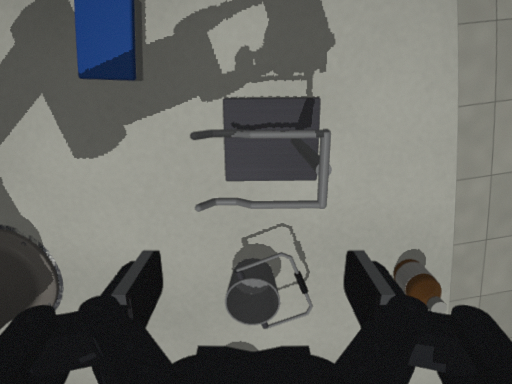

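View pics/w2.png

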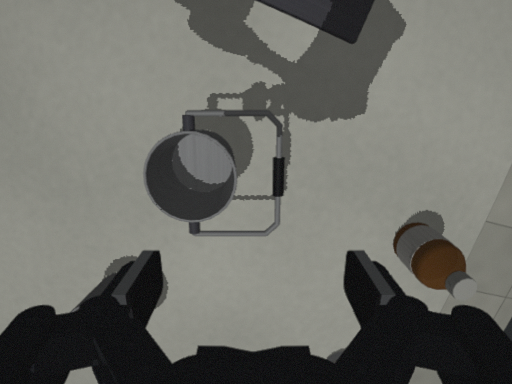

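In w1 the prong tips are near (193,136) and (199,208), and the rear corners near (327,132) and (324,206). In w2 the sleeve is near (278,176) and the hinges near (188,122) and (194,228). I'll zoom in to refine these.

Run:
```python
import cv2,numpy as np
def crop(im,x0,y0,x1,y1,k,n):
    c=cv2.resize(im[y0:y1,x0:x1],None,fx=k,fy=k,interpolation=cv2.INTER_CUBIC)
    for x in range(-(-x0//10)*10,x1,10):
        cv2.line(c,((x-x0)*k,0),((x-x0)*k,6),(0,0,255),1)
        if x%20==0: cv2.putText(c,str(x),((x-x0)*k,20),0,.4,(0,0,255),1)
    for y in range(-(-y0//10)*10,y1,10):
        cv2.line(c,(0,(y-y0)*k),(6,(y-y0)*k),(0,0,255),1)
        if y%20==0: cv2.putText(c,str(y),(8,(y-y0)*k),0,.4,(0,0,255),1)
    cv2.imwrite(n,c)
crop(cv2.imread('pics/w1.png'),180,90,340,220,5,'pics/w1c.png')
crop(cv2.imread('pics/w2.png'),135,95,295,215+25,4,'pics/w2c.png')
g=cv2.cvtColor(cv2.imread('pics/w2.png'),6)
m=np.zeros_like(g);m[130:220,262:292]=1
ys,xs=np.nonzero((g<45)&(m>0));print(len(xs),xs.mean(),ys.mean(),np.percentile(xs,[2,98]),np.percentile(ys,[2,98]))
print(cv2.minAreaRect(np.c_[xs,ys].astype(np.float32)))
```

```text
396 278.1388888888889 176.65151515151516 [273. 283.] [158. 195.]
((278.09771728515625, 176.47088623046875), (10.60738468170166, 39.237648010253906), 1.8476102352142334)
```

View pics/w1c.png

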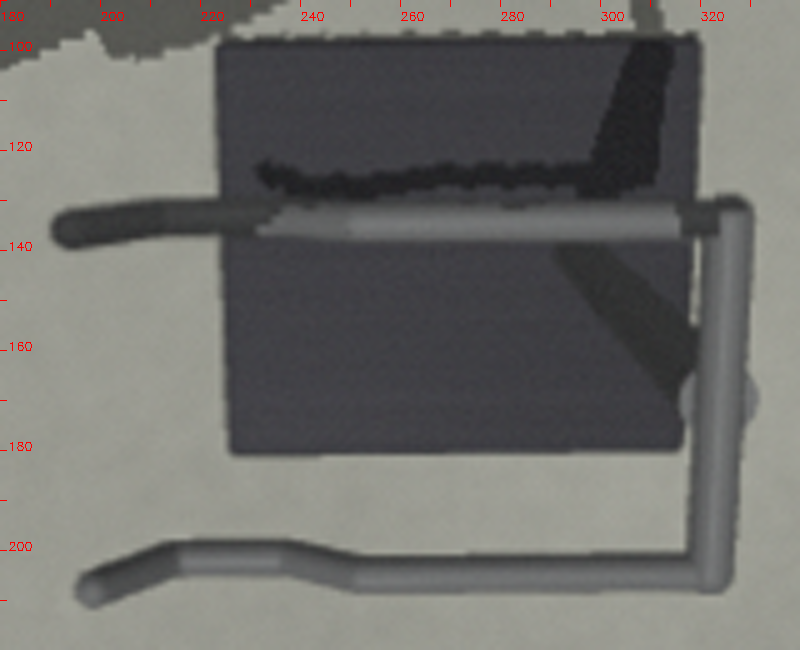

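View pics/w2c.png

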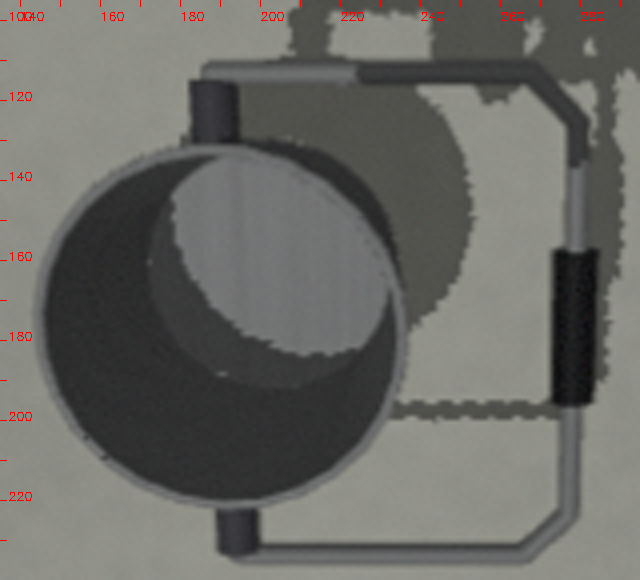

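Run:
```python
from h import *
import pickle
np.set_printoptions(precision=4,suppress=True)
c=pickle.load(open('cs.pkl','rb'))
z=.234
tl=onz('wrist',(193.5,136),.242,c);tr=onz('wrist',(198,208),.242,c)
rl=onz('wrist',(326.5,133.5),z,c);rr=onz('wrist',(322,205),z,c)
bend=onz('wrist',(249.5,204.5),z,c); fl0=onz('wrist',(214.5,202),.224,c); fl1=onz('wrist',(236.5,202),.224,c)
post=onz('wrist',(324,168),z,c)
for n in 'tl tr rl rr bend fl0 fl1 post'.split(): print(n,globals()[n])
d=(rl+rr-tl-tr)[:2]; L=np.linalg.norm(d)/2; d/=np.linalg.norm(d)
y=np.array([-d[1],d[0]]);print('L',L,'d',d,np.degrees(np.arctan2(d[1],d[0])),'lat',(tl-tr)[:2]@y,(rl-rr)[:2]@y,'rl-tl ang',rl-tl,rr-tr)
mid=((rl+rr)/2)[:2]
for n in 'tl tr rl rr bend fl0 fl1 post'.split(): print(n,(globals()[n][:2]-mid)@d*1e3+100,(globals()[n][:2]-mid)@y*1e3)
print('seat est',mid-.1*d, 'from tips',((tl+tr)/2)[:2]+.026*d)
c=pickle.load(open('cp.pkl','rb'))
s=onz('wrist',(278.1,176.5),.076,c);h1=onz('wrist',(188.7,122),.076,c);h2=onz('wrist',(194.4,228),.076,c)
b1=onz('wrist',(279.5,136),.076,c);b2=onz('wrist',(277.3,218),.076,c); r=onz('wrist',(190.5,176.3),.085,c)
g1=onz('wrist',(250,112.7),.076,c);g2=onz('wrist',(250,233),.076,c)
g3=onz('wrist',(215,112.7),.076,c)
print('sleeve',s,'rimc',r,'h',h1,h2)
a=lambda p,q:np.degrees(np.arctan2((p-q)[1],(p-q)[0]))
print('bar ang',a(b1,b2)-90,'hinge',a(h1,h2)-90,'s-r',a(s,r),np.linalg.norm((s-r)[:2]),'legs',np.linalg.norm(g1-g2),'leg dir',a(g1,g3))
print('sleeve tri 3 cams',tri([ray('top',(260,167)),ray('scene',(277.8,222)),ray('wrist',(278.1,176.5),c)]))
cs=pickle.load(open('cs.pkl','rb'))
print('tipL tri',tri([ray('top',(134,196)),ray('scene',(306.5,106)),ray('wrist',(193.5,136),cs)]))
print('rR tri',tri([ray('top',(177,143.5)),ray('scene',(327,139)),ray('wrist',(322,205),cs)]))
```

```text
tl [0.4898 0.2363 0.242 ]
tr [0.4795 0.1648 0.242 ]
rl [0.6163 0.2184 0.234 ]
rr [0.6053 0.1458 0.234 ]
bend [0.5311 0.1578 0.234 ]
fl0 [0.494  0.1629 0.224 ]
fl1 [0.5172 0.1593 0.224 ]
post [0.6107 0.1846 0.234 ]
L 0.127472233382606 d [ 0.9894 -0.1451] -8.340736500589445 lat 0.07228755411767081 0.07344004177697101 rl-tl ang [ 0.1264 -0.018  -0.008 ] [ 0.1258 -0.019  -0.008 ]
tl -27.52612638745562 36.14377705883541
tr -27.418340377756294 -36.143777058835404
rl 100.16648569487528 36.720020888485514
rr 99.83351430512484 -36.72002088848549
bend 24.63979330385706 -35.54882111580953
fl0 -12.741703977014438 -35.9146790052516
fl1 10.702776729653422 -36.08991020065818
post 99.6147099905564 2.4722578878147035
seat est [0.5118 0.1966] from tips [0.5104 0.1968]
sleeve [ 0.5858 -0.0479  0.076 ] rimc [ 0.4988 -0.0667  0.085 ] h [ 0.4856 -0.0154  0.076 ] [ 0.5123 -0.1255  0.076 ]
bar ang 13.7238894023276 hinge 13.652707997827932 s-r 12.233118233346314 0.08899984534037085 legs 0.12799384561466787 leg dir 13.732869646151705
sleeve tri 3 cams (array([ 0.588 , -0.0467,  0.0755]), [np.float64(0.0006776506795863485), np.float64(0.003095784056245926), np.float64(0.002433856446753413)])
tipL tri (array([0.4885, 0.2379, 0.241 ]), [np.float64(0.004498846390754908), np.float64(0.004121340918697974), np.float64(0.001991121709504686)])
rR tri (array([0.6072, 0.1463, 0.2355]), [np.float64(0.001713273437150428), np.float64(0.003096100628199438), np.float64(0.0021051941876904755)])
```

Run:
```python
from h import *
np.set_printoptions(precision=3,suppress=True)
u=np.array([np.cos(np.radians(13.7)),np.sin(np.radians(13.7)),0])
s=np.array([.5865,-.0474,.076])
gripper_to(.034)
goto([s[0],s[1],.13],down(u))
move_straight([s[0],s[1],.057],max_speed=.06)
q=sense();print(q['time'],q['ee_pos'],q['ft_force'],q['gripper_width'])
c=get_calibration('wrist');cv2.imwrite('pics/w3.png',grab_frame('wrist'))
cv2.imwrite('pics/s3.png',cv2.resize(grab_frame('scene')[150:270,180:340],None,fx=4,fy=4,interpolation=2))
```

```text
6.725 [ 0.587 -0.047  0.057] [-0.015  0.81   1.112] 0.03389296418876504
```

View pics/w3.png

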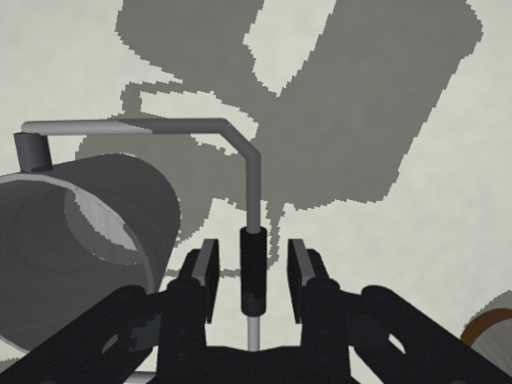

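View pics/s3.png

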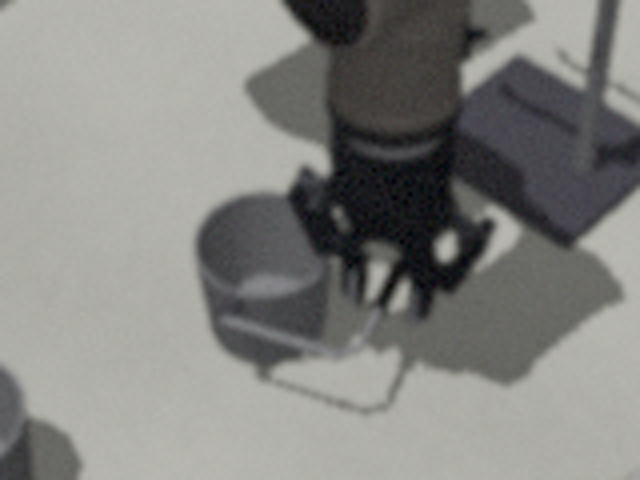

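The sleeve at (253,272) is centred between the pads, which are at x≈211 and x≈297. I'll close and swing the bail up.

Run:
```python
from h import *
np.set_printoptions(precision=2,suppress=True)
u=np.array([np.cos(np.radians(13.7)),np.sin(np.radians(13.7)),0])
s=np.array([.5865,-.0474,.057]); c=s-.09*u
gripper_to(.008)
q=sense();print(q['time'],q['gripper_width'],q['ft_force'])
for t in range(10,91,10):
    t=np.radians(t)
    move_straight(c+.09*(np.cos(t)*u+np.sin(t)*np.array([0,0,1])),max_speed=.07)
    q=sense();print(q['time'],q['gripper_width'],q['ft_force'])
    if np.abs(q['ft_force']).max()>25: print('stop');break
cv2.imwrite('pics/w4.png',grab_frame('wrist'))
cv2.imwrite('pics/s4.png',cv2.resize(grab_frame('scene')[120:270,180:340],None,fx=4,fy=4,interpolation=2))
```

```text
7.1667 0.010033352553771293 [1.16 0.04 1.27]
7.5417 0.00977283929851996 [ 1.12  1.39 -0.8 ]
7.9167 0.010118411632403557 [ 2.06  0.33 -0.9 ]
8.2917 0.009663291234222677 [0.69 0.88 0.29]
8.6667 0.009776894857028751 [1.5  0.29 1.13]
9.0417 0.009702727821089009 [ 2.56 -0.12  1.26]
9.4167 0.00981774905407352 [2.1  1.34 3.48]
9.7917 0.009997942928306367 [1.47 1.36 5.76]
10.1667 0.010039412635891004 [1.03 1.04 6.53]
10.5417 0.010065589127224734 [-0.85  0.55  8.6 ]
```

View pics/w4.png

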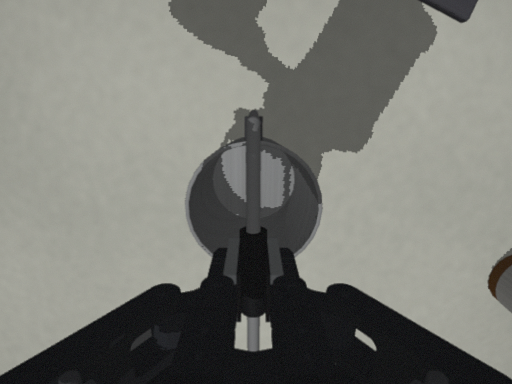

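View pics/s4.png

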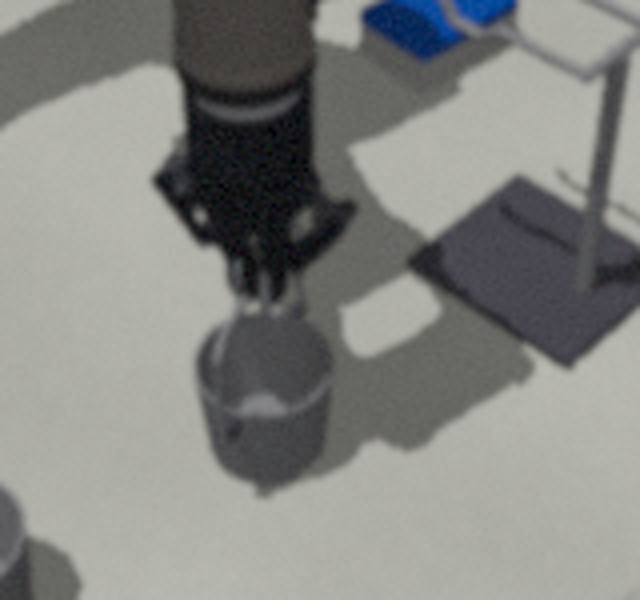

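The bail is upright and the pail still stands on the bench. I'll lift it and move to in front of the hooks.

Run:
```python
from h import *
np.set_printoptions(precision=3,suppress=True)
p=sense()['ee_pos'].copy()
def st():
    q=sense();print(q['time'],q['ee_pos'],q['gripper_width'],q['ft_force'])
move_straight([p[0],p[1],p[2]+.02],max_speed=.04); st()
cv2.imwrite('pics/s5.png',cv2.resize(grab_frame('scene')[120:270,180:340],None,fx=4,fy=4,interpolation=2))
move_straight([p[0],p[1],.272-.0187],max_speed=.08); st()
seat=np.array([.5112,.1967]);d=np.array([.9894,-.1451]); pre=seat-.115*d
move_straight([pre[0],pre[1],.272-.0187],max_speed=.11,rot=down(d)); wait(.5);st()
cv2.imwrite('pics/w5.png',grab_frame('wrist'))
cv2.imwrite('pics/s6.png',cv2.resize(grab_frame('scene')[60:220,180:380],None,fx=4,fy=4,interpolation=2)[:600])
```

```text
11.3 [ 0.499 -0.069  0.167] 0.010087715383710272 [ 0.573  0.342 -3.085]
12.575 [ 0.499 -0.069  0.253] 0.010011563058822115 [ 0.325  0.642 -3.479]
15.95 [0.397 0.213 0.253] 0.009724808813939634 [-0.326 -0.788 -2.104]
```

View pics/s6.png

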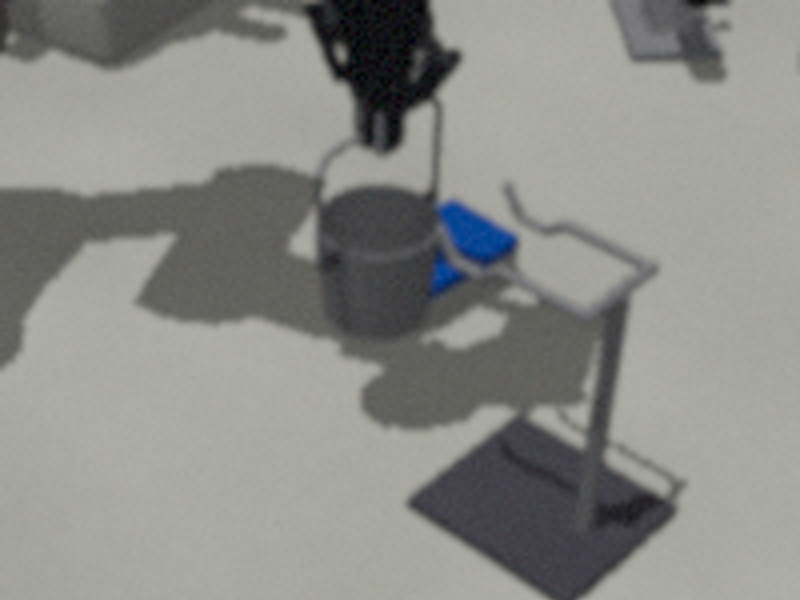

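View pics/w5.png

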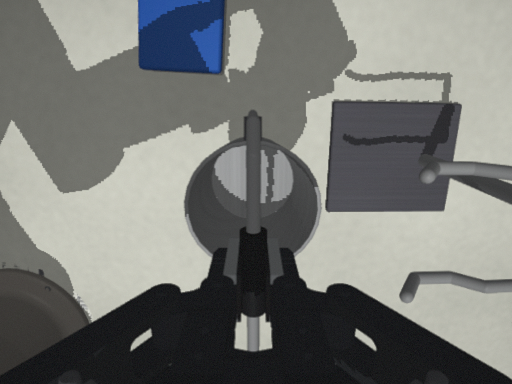

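The pail hangs plumb from the gripper, clear of the prongs. Next I'll move it in over the seat.

Run:
```python
from h import *
np.set_printoptions(precision=3,suppress=True)
def st():
    q=sense();print(q['time'],q['ee_pos'],q['gripper_width'],q['ft_force'],q['ft_torque']);return q
seat=np.array([.5112,.1967])
move_straight([seat[0],seat[1],.272-.0187],max_speed=.06); wait(.3);st()
move_straight([seat[0],seat[1],.245-.0187],max_speed=.04); wait(.2);st()
cv2.imwrite('pics/w6.png',grab_frame('wrist'))
cv2.imwrite('pics/s7.png',cv2.resize(grab_frame('scene')[60:220,220:380],None,fx=3.7,fy=3.7,interpolation=2))
```

```text
18.4167 [0.511 0.197 0.253] 0.009850910600780612 [ 0.236 -0.162 -3.157] [0.027 0.076 0.017]
19.4417 [0.511 0.197 0.227] 0.00998632529113686 [-0.493 -0.351 -3.313] [-0.05   0.045  0.022]
```

View pics/s7.png

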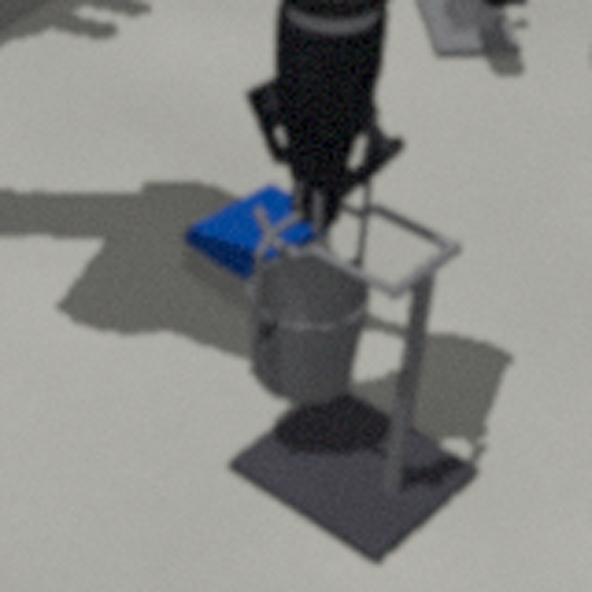

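View pics/w6.png

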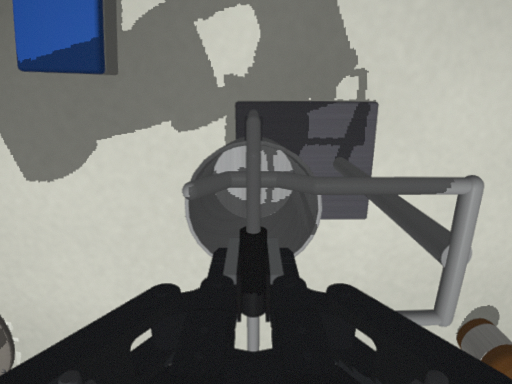

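The bar crosses the prong at (253,181), between the tip at x≈190 and the rear rise at x≈305, so it is in the valley. Lowering by feel.

Run:
```python
from h import *
np.set_printoptions(precision=3,suppress=True)
seat=np.array([.5112,.1967])
for z in (.238,.235,.2335,.232,.231,.230,.229,.228):
    move_straight([seat[0],seat[1],z-.0187],max_speed=.02); wait(.1)
    f=np.mean([(wait(.03),sense()['ft_force'])[1] for _ in range(4)],axis=0)
    q=sense();print(z,q['time'],q['ee_pos'],f,q['ft_torque'])
    if f[2]>1: break
cv2.imwrite('pics/w7.png',grab_frame('wrist'))
cv2.imwrite('pics/s8.png',cv2.resize(grab_frame('scene')[60:220,220:380],None,fx=3.7,fy=3.7,interpolation=2))
```

```text
0.238 20.275 [0.511 0.197 0.219] [ 0.102  0.022 -2.901] [ 0.012 -0.024 -0.038]
0.235 20.8083 [0.511 0.197 0.216] [-0.116  0.034 -2.63 ] [-0.045 -0.009 -0.009]
0.2335 21.2917 [0.511 0.197 0.215] [ 0.359 -0.146 -3.195] [ 0.01   0.043 -0.032]
0.232 21.775 [0.511 0.197 0.213] [-0.156 -0.009 -3.423] [-0.024  0.034 -0.013]
0.231 22.2583 [0.511 0.197 0.212] [-0.133 -0.097 -2.914] [-0.013  0.025  0.042]
0.23 22.7417 [0.511 0.197 0.211] [ 0.586  0.254 -2.953] [-0.017 -0.104 -0.065]
0.229 23.225 [0.511 0.197 0.211] [-2.071 -0.646  5.05 ] [-0.043  0.275  0.016]
```

View pics/w7.png

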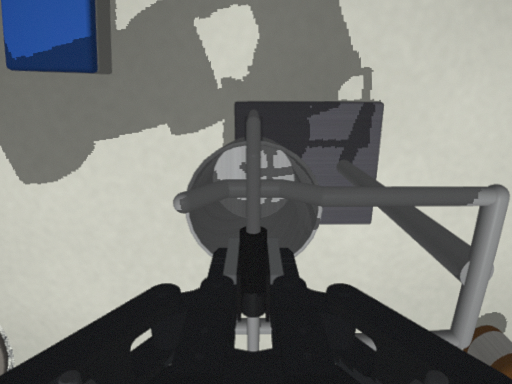

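The bar seated at z≈0.2295, against 0.230 expected, and it lies over both prongs. Releasing and backing straight up.

Run:
```python
from h import *
np.set_printoptions(precision=3,suppress=True)
p=sense()['ee_pos'].copy()
gripper_to(.034); wait(.3)
q=sense();print(q['time'],q['gripper_width'],q['ft_force'])
cv2.imwrite('pics/w8.png',grab_frame('wrist'))
move_straight([p[0],p[1],p[2]+.05],max_speed=.05)
move_straight([p[0],p[1],.36],max_speed=.1); wait(.5)
q=sense();print(q['time'],q['ft_force'])
a=grab_frame('wrist');cv2.imwrite('pics/w9.png',a); s1=grab_frame('scene')
cv2.imwrite('pics/s9.png',cv2.resize(s1[60:220,220:380],None,fx=3.7,fy=3.7,interpolation=2))
wait(1.2); b=grab_frame('wrist'); s2=grab_frame('scene')
dd=cv2.absdiff(cv2.GaussianBlur(a,(5,5),0),cv2.GaussianBlur(b,(5,5),0)).max(2); ds=cv2.absdiff(cv2.GaussianBlur(s1,(5,5),0),cv2.GaussianBlur(s2,(5,5),0)).max(2)
print(dd.max(),(dd>12).sum(),ds.max(),(ds>12).sum(),sense()['time'])
```

```text
23.9833 0.03429429502122415 [ 0.257  0.036 -0.037]
26.8333 [-0.227  0.554  0.958]
75 183 8 0 28.2333
```

View pics/w9.png

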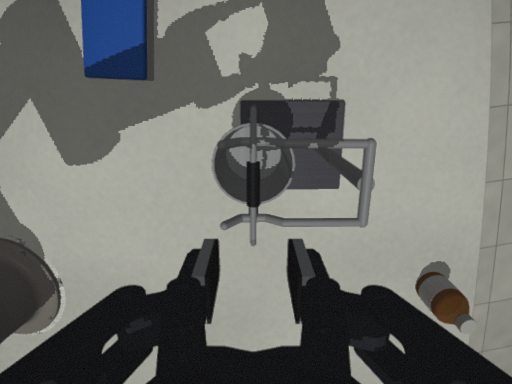

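View pics/s9.png

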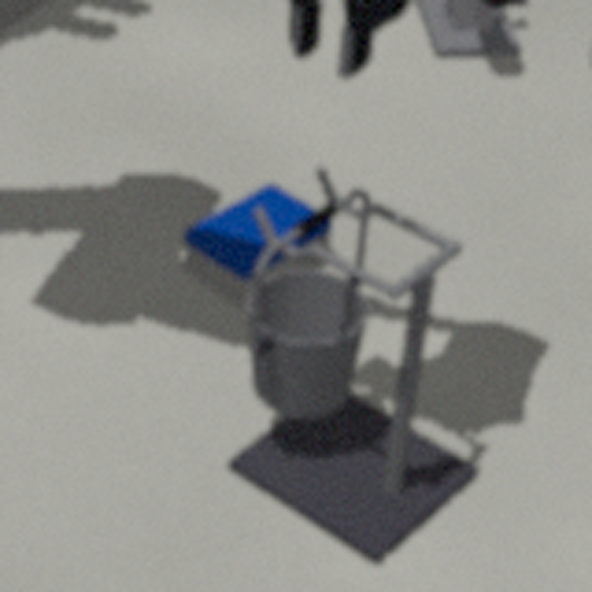

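The pail hangs with the bar across both prongs, crossing at about (253,143) and (253,219). The scene camera shows no motion, but the wrist view changed by a few pixels, so I'll see where that is before handing in.

Run:
```python
from h import *
fr=[]
for i in range(5):
    fr.append(cv2.GaussianBlur(grab_frame('wrist'),(5,5),0)); wait(.17)
for i in range(1,5):
    d=cv2.absdiff(fr[0],fr[i]).max(2); ys,xs=np.nonzero(d>12)
    i_n=((xs>205)&(xs<300)&(ys>95)&(ys<250)).sum()
    print(d.max(),len(xs),i_n,(xs.min(),xs.max(),ys.min(),ys.max()) if len(xs) else '')
a=cv2.GaussianBlur(cv2.imread('pics/w9.png'),(5,5),0);d=cv2.absdiff(a,fr[4]).max(2);ys,xs=np.nonzero(d>12)
print(len(xs),list(zip(xs,ys))[::15]); print(sense()['time'])
```

```text
86 486 0 (np.int64(0), np.int64(65), np.int64(122), np.int64(335))
29 80 0 (np.int64(35), np.int64(63), np.int64(278), np.int64(334))
27 90 0 (np.int64(37), np.int64(63), np.int64(262), np.int64(332))
31 115 0 (np.int64(0), np.int64(64), np.int64(122), np.int64(334))
220 [(np.int64(239), np.int64(52)), (np.int64(0), np.int64(235)), (np.int64(38), np.int64(253)), (np.int64(51), np.int64(264)), (np.int64(56), np.int64(278)), (np.int64(59), np.int64(280)), (np.int64(61), np.int64(282)), (np.int64(58), np.int64(285)), (np.int64(61), np.int64(289)), (np.int64(61), np.int64(300)), (np.int64(62), np.int64(308)), (np.int64(60), np.int64(313)), (np.int64(48), np.int64(327)), (np.int64(48), np.int64(329)), (np.int64(39), np.int64(332))]
29.3167
```

The changes are all at the picture's left edge, on the robot base's shading. No pixel changed around the pail, so it is at rest.

```bash
python3 -c "
from bench import *
print(hand_in(), sense()['time'])"
```

```text
the job is handed in; nothing more can be done
the job is handed in; nothing more can be done
```

The pail now hangs on the twin hook stand with its bail bar in both prongs, and I handed the job in at about 29 s of the 51 s allowed.

I found the pail and the stand in the top, scene and wrist pictures. With the pail still standing on the bench, I gripped the sleeve and swung the bail upright. I then carried the pail by the bail to the stand, lowered it in, let go and backed off straight up.

- **Seating:** the bar touched at z ≈ 0.2295 m, against 0.230 m expected. The last wrist picture shows it lying across both prongs in their valleys.
- **At rest:** over about 0.7 s before hand-in, no pixel around the pail changed. The only changes were shading at the left picture edge, on the robot's base. The gripper was about 15 cm above the bar and touching nothing.
- **Forces:** the largest wrist reading printed was 8.6 N, a brief press down at the end of the swing. It was 5 N when the bar seated. The limit is 120 N.
- **Disagreements:** the three cameras differed by about 2–4 mm on the same points. I relied on the close wrist views, and both the grasp and the seating agreed with them.

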